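# Grade grinding balls on the rocking sieve

### The job

Grade the grinding balls lying in the rocking sieve on the lab bench. First tilt the sieve down at its slotted (blue) end, so that the two small steel balls drop through the slots into the blue bin while the large white ball stays on the sieve; then tip the sieve the other way, so that the large ball rolls off its open (yellow) end into the yellow bin.

Things in the scene. Friction and masses are not known exactly. Their poses are not given: they have to be found in the camera images.
- station: Fixed rocking sieve (mm in its frame). Origin on bench below its pivot (axis along x, 120 mm up); +y slotted end, blue bin; -y open end, yellow bin. On the -x side 2 flat press plates, x -105..-50, |y| 90..165, top at z 150 when level: blue at +y, yellow at -y. Press down at x -85, y 120 or -120: top goes to z 95 at the stop (0.45 rad), 205 with the other end down. Starts within 0.06 rad of level.
- small_a_center (a point): Centre of a dark steel ball, diameter 15 mm, 14 g. Starts in the dip (y = 0) of the sieve, a tray 100 mm wide, y -137..133, a shallow V: both halves rise outwards by 8 degrees, so balls roll only when it is tilted well beyond that. Lengthwise rods make 3 lanes, 20 mm clear; past y = 30 there is no floor between them, and an end wall at 133. Blue bin below: x +-49, y 16..158, rim z 51.
- small_b_center (a point): Centre of the second dark steel ball, like the first, in another lane. The sieve turns with slight friction (2 to 4 N at a press plate) and stays where it is left.
- large_center (a point): Centre of the white ceramic ball, diameter 30 mm, 85 g; in the dip of the sieve, in the third lane. Too big for the slots, it rolls along the rods. The -y half of the sieve has a full floor and no end wall; beyond and below it is the yellow bin: x +-49, y -263..-111, floor z 10, rim z 66 (far end wall 111). Pivot posts at x +-68, y 0, 136 high.
Things that resemble listed ones, but are neither listed nor needed, are in the scene too. Of the things like the part that bears large_center, leave any that is red; of the rest the larger one is meant.

How it is judged:
On the way, in this order (a step that is already met when the one before it is completed fails the run):
1. both small balls lie in the blue bin while the large ball is still on the sieve (x of small_a_center in the frame of station between -0.055 and 0.055 m and y of small_a_center in the frame of station between 0.01 and 0.165 m and height (world z) of each of small_a_center, small_b_center below 0.04 m and x of small_b_center in the frame of station between -0.055 and 0.055 m and y of small_b_center in the frame of station between 0.01 and 0.165 m and height (world z) of large_center above 0.085 m), for 0.2 s.
2. the large ball lies in the yellow bin (x of large_center in the frame of station between -0.055 and 0.055 m and y of large_center in the frame of station between -0.27 and -0.105 m and height (world z) of large_center below 0.04 m), for 0.2 s.
At the end, for the whole second after the job is handed in: Both small balls are in the blue bin and the large ball is in the yellow bin, each anywhere inside the bin's walls, on its floor (a ball's centre below 40 mm) (all of step 2 and x of small_a_center in the frame of station between -0.055 and 0.055 m and y of small_a_center in the frame of station between 0.01 and 0.165 m and height (world z) of each of small_a_center, small_b_center below 0.04 m and x of small_b_center in the frame of station between -0.055 and 0.055 m and y of small_b_center in the frame of station between 0.01 and 0.165 m); the robot touches nothing.
It also fails if it takes over 46 s, if anything falls off the work surface, if the arm or the gripper's body presses on something with over 40 N, if the wrist force passes 120 N, or if a joint passes its speed limit or range.

### The arm

A 6-joint arm with a two-finger parallel gripper is mounted at the origin on the work surface. World frame = base frame: x ahead of the robot, y to its left, z up, the work surface at z = 0. Lengths are in m, angles in rad, forces in N, time in s.
With the tool pointing down it reaches from about 0.3 to 0.875 m from the base axis. Payload 6.4 kg.
Tool frame: the origin (TCP) lies midway between the tips of the shut fingers; the grasp point (between the pads) lies 19 mm behind it; z points along the fingers, y is the line along which they close (so a half turn about z gives the same grasp; the last joint's range is limited). The gripper opens to 85 mm and grips with 20 to 120 N. Pads are 22 mm wide; open, the fingers measure 114 mm over their backs; the gripper's body (76 mm by 85 mm) begins 54 mm behind the grasp point. The pads swing forward as they close: fully open they stand 13 mm farther back than shut.
Start: joints at [-0.206, 0.181, 1.607, -0, 1.354, -0.206], TCP at [0.575, 0, 0.231] pointing down, gripper open.
Joint ranges: [-2.99, 2.99], [-0.89, 2.07], [0.3, 2.58], [-1.14, 4.28], [0, 2.63], [-3.12, 3.12]. Speed limits (rad/s): [2.57, 2.57, 3.01, 3.14, 3.14, 3.14].

### API

Orientations are given as a unit quaternion [w, x, y, z].
In Python, from bench import status, camera, ctrl gives the robot as it stands. The module is installed in compiled form; this text tells all that it offers.
- The arm moves only by the shell command python3 -m handwheel 'ROWS'. ROWS is JSON, a list that holds one entry, the list of rows, each a list of 7 numbers: the opening, from -1 (shut) to 1 (fully open), then the shift along the tool's x, y, z in cm, then the turn, a rotation vector about the tool's x, y, z in degrees. A call has 1 to 10 rows; each row is the pose to reach, as a shift and turn from the pose commanded when the call began, along the tool's axes at that moment; what a row does not reach only later rows make up. A row lasts 1/8 s, in which the tool goes at most 62.5 mm and 10.7 degrees, less where a joint would pass 70% of its speed; a pose out of reach is approached as far as the arm can. A call with a gripper value outside its range is refused whole. The fingers move at their own pace and stop on an object; the grip force is fixed at half the most. Time passes only in rows, so rows that repeat a pose let the fingers close. It gives the time, the measured TCP pose, the force, the opening and the grip force at its end, in the units of the state.
- status.get_obs(): the state, without advancing time (a new reading comes with each control period).
- camera(name): name is "scene" or "side" or "wrist"; returns a dict with "frame" (384x512x3 uint8, blue, green, red), "depth" (384x512 float32, m along the optical axis (not along the pixel's ray), 0 where there is no reading), "fx", "fy", "cx", "cy" (pixels), "dist" ([k1, k2, p1, p2, k3] as OpenCV has them; the pictures are not rectified), "extrinsics" (4x4, takes a point from camera to world coordinates); the wrist camera has in their place "hand_eye" (4x4, takes a point from camera to tool coordinates, whose origin is the TCP and whose axes are the flange's). Camera axes: x right, y down, z forward; pixel columns grow to the right and rows downward; lengths in m; the calibration is good to about 2 mm. A picture is of the moment at which its call begins: read the wrist's pose just before it.
- ctrl.hand_in(): hands the job in; it is judged then, once.
The state is a dict: "time_s": time; "q": joint angles; "dq": joint speeds; "joint_efforts": joint torques, N m; "eef_pos": TCP position; "eef_rot": TCP orientation; "wrist_force": force on the tool from outside, world axes, zero at the start; "torque": the same for the moment, N m; "opening": opening from 0.0 (shut) to 1.0 (fully open); "grasp_force": force on a finger pad.
Only numpy, scipy, OpenCV 4.12 (cv2) and the standard library are available. Lean on these libraries where they do the work, as an engineer would, in place of code of your own. Each camera call takes 0.05 s, during which the arm holds its last target. There are 200 camera calls.

## Working session

There is one attempt and no reset: what is moved stays moved. The work goes in short steps, Python scripts to look and compute and a shell command to move; the robot and the scene stay as the last step left them, time stands still between calls to the robot, and variables do not carry over. Pictures are saved under pics/ and viewed, at most 10 in all, crops included, and the job is handed in when it is done.

```bash
mkdir -p pics; cat > h.py <<'E'
import numpy as np, cv2
from bench import status, camera, ctrl
from scipy.spatial.transform import Rotation as R
def grab(n):
    c=camera(n); np.savez(f'{n}.npz',**{k:v for k,v in c.items()}); return c
def load(n): return np.load(f'{n}.npz')
def world(c,u,v,T=None):
    K=np.array([[c['fx'],0,c['cx']],[0,c['fy'],c['cy']],[0,0,1]],float)
    p=cv2.undistortPoints(np.array([[[u,v]]],float),K,np.array(c['dist'],float))[0,0]
    u,v=int(round(u)),int(round(v))
    d=c['depth'][v-1:v+2,u-1:u+2]; d=np.median(d[d>0]) if (d>0).any() else np.nan
    T=c['extrinsics'] if T is None else T
    return (np.array(T)@[p[0]*d,p[1]*d,d,1])[:3]
E
python3 - <<'E'
from h import *
for n in ['scene','side']:
    c=grab(n); cv2.imwrite(f'pics/{n}.png',cv2.resize(c['frame'],(768,576),interpolation=cv2.INTER_CUBIC))
s=status.get_obs(); print(s['time_s'],s['eef_pos'],s['eef_rot'],s['wrist_force'])
E
```

```text
0.1 [5.74495135e-01 1.21755967e-04 2.30461575e-01] [-6.80025722e-04  7.07097813e-01  7.07115274e-01 -4.58711222e-04] [-0.01169672  0.01315162 -1.23075361]
```

View pics/scene.png

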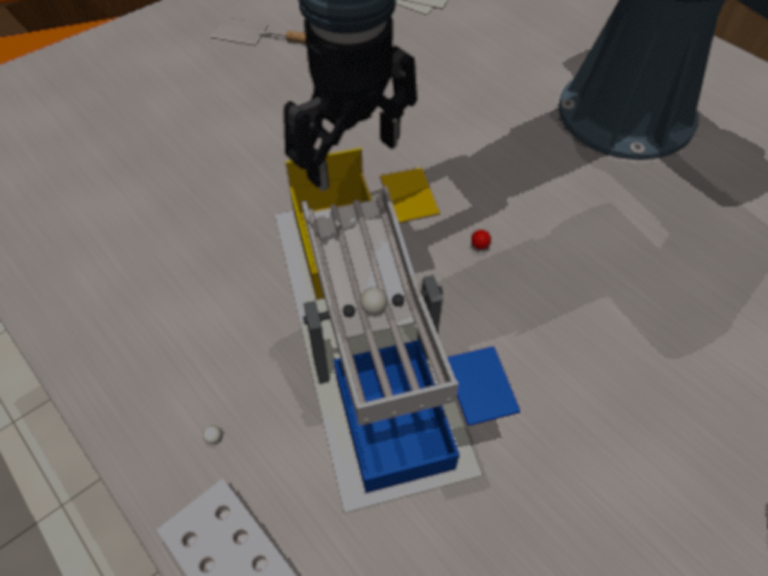

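View pics/side.png

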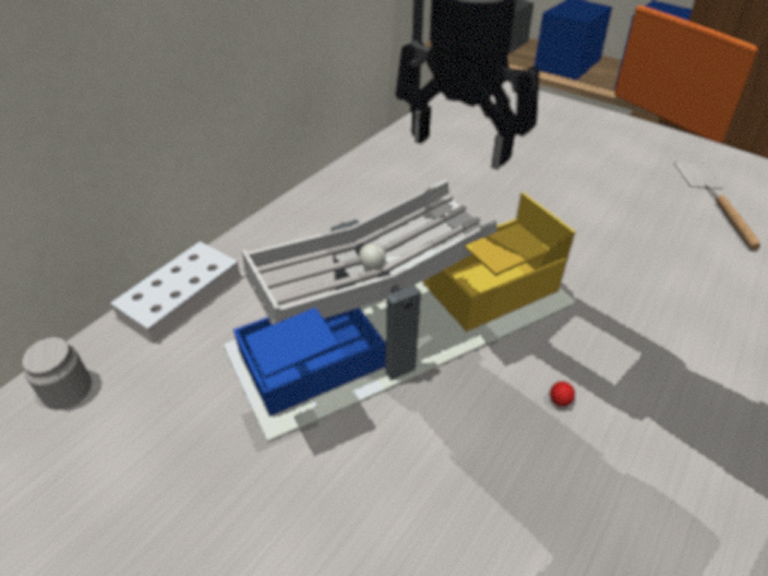

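The scene picture shows the sieve with the white ball at (374,300) and the steel balls at (349,311) and (398,300). The blue plate is at (483,385) and the yellow plate at (410,194). Candidates for the large ball are the white one on the sieve at (374,300), a smaller white one on the bench at (212,435), and a red one at (481,240). I choose the white one on the sieve.

```bash
python3 - <<'E'
from h import *
c=load('scene')
pts=dict(big=(374,300),sa=(349,311),sb=(398,300),decoy=(212,435),red=(481,240),
 blueplate=(483,385),yelplate=(412,194),bc1=(494,352),bc2=(516,409),bc3=(472,419),yc1=(421,172),yc2=(436,213),postR=(432,284),postL=(313,310))
W={k:world(c,u/1.5,v/1.5) for k,(u,v) in pts.items()}
for k,v in W.items(): print(k,v.round(3))
# plate masks
hsv=cv2.cvtColor(c['frame'],cv2.COLOR_BGR2HSV)
def plate(seed,lo,hi):
    m=cv2.inRange(hsv,lo,hi); n,l,st,ce=cv2.connectedComponentsWithStats(m)
    v,u=int(seed[1]/1.5),int(seed[0]/1.5); i=l[v,u]; ys,xs=np.where(l==i)
    P=np.array([world(c,x,y) for x,y in zip(xs,ys)]); P=P[np.isfinite(P).all(1)]
    P=P[np.abs(P[:,2]-np.median(P[:,2]))<.02]
    print(seed,st[i],'mean',P.mean(0).round(4),'minrect',cv2.minAreaRect((P[:,:2]*1000).astype(np.float32)),'z',np.percentile(P[:,2],[2,50,98]).round(3))
plate((483,385),(100,80,40),(130,255,255)); plate((412,194),(18,80,40),(35,255,255))
x,y=pts['big']; x,y=int(x/1.5),int(y/1.5)
cv2.imwrite('pics/crop.png',cv2.resize(c['frame'][110:330,170:370],(700,770))[:600])
E
```

```text
big [0.63  0.095 0.149]
sa [0.653 0.08  0.133]
sb [0.603 0.104 0.132]
decoy [0.835 0.048 0.018]
red [0.397 0.049 0.024]
blueplate [0.611 0.24  0.142]
yelplate [0.5   0.012 0.156]
bc1 [0.577 0.222 0.144]
bc2 [0.606 0.278 0.141]
bc3 [0.645 0.258 0.14 ]
yc1 [ 0.468 -0.007  0.158]
yc2 [0.496 0.05  0.152]
postR [0.561 0.114 0.135]
postL [0.683 0.055 0.135]
(483, 385) [ 298  231   49   53 1651] mean [0.6125 0.2396 0.142 ] minrect ((611.6121826171875, 237.07095336914062), (74.64581298828125, 55.168941497802734), 64.04481506347656) z [0.139 0.142 0.144]
(412, 194) [253 111  41  38 972] mean [0.5016 0.0105 0.1556] minrect ((500.8252258300781, 8.176017761230469), (75.61711883544922, 55.55467224121094), 63.23765182495117) z [0.152 0.156 0.158]
```

View pics/crop.png

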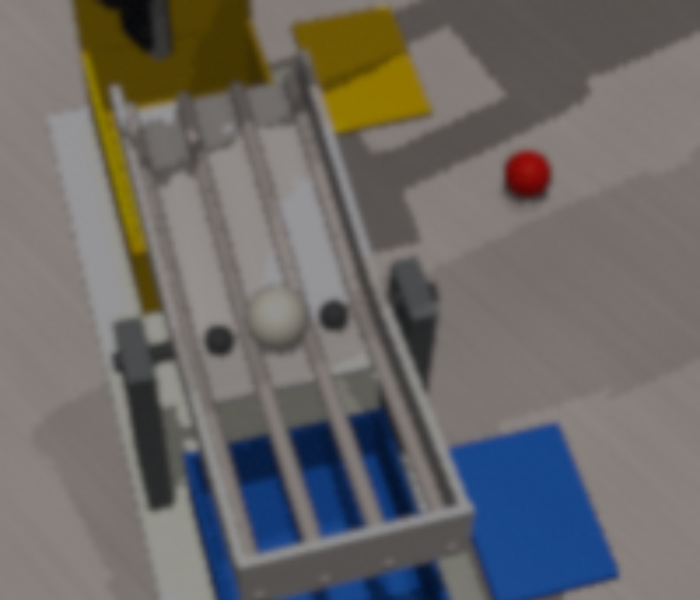

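The crop confirms the choice: the white ball sits in the middle lane at crop (275,318), twice the size of the steel balls at (219,340) and (333,316). The plate centres are 254 mm apart against 255 expected. This puts the station at (0.626, 0.089) with +y along (0.436, 0.90). The press points are (0.602, 0.234) for blue and (0.497, 0.018) for yellow. I go above the blue plate first.

```bash
python3 -m handwheel '[[[-1,6,0.7,0,0,0,0],[-1,12,1.4,0,0,0,0],[-1,18,2.1,0,0,0,0],[-1,23.4,2.7,0,0,0,0],[-1,23.4,2.7,0,0,0,0],[-1,23.4,2.7,3,0,0,0],[-1,23.4,2.7,6,0,0,0],[-1,23.4,2.7,6.5,0,0,0],[-1,23.4,2.7,6.5,0,0,0]]]'
```

```text
time_s: 1.23
eef_pos: [0.6022, 0.2334, 0.1665]
eef_rot: [-0.0, 0.707, 0.707, -0.0]
wrist_force: [-0.1, -0.2, -0.2]
opening: -0.001
grasp_force: 0.0
```

```bash
python3 -m handwheel '[[[-1,0,0,1.5,0,0,0],[-1,0,0,2.3,0,0,0],[-1,0,0,3.1,0,0,0],[-1,0,0,3.9,0,0,0],[-1,0,0,4.7,0,0,0],[-1,0,0,5.5,0,0,0],[-1,0,0,6.2,0,0,0],[-1,0,0,6.7,0,0,0],[-1,0,0,6.9,0,0,0],[-1,0,0,6.9,0,0,0]]]'; python3 - <<'E'
from h import *
c=grab('side'); f=c['frame']; cv2.imwrite('pics/b1.png',cv2.resize(f[100:300,120:400],(784,560),interpolation=cv2.INTER_CUBIC))
E
```

```text
time_s: 2.48
eef_pos: [0.6021, 0.2339, 0.098]
eef_rot: [0.0, 0.707, 0.707, -0.0]
wrist_force: [-1.0, 0.5, 6.5]
opening: 0.003
grasp_force: 2.7
```

View pics/b1.png

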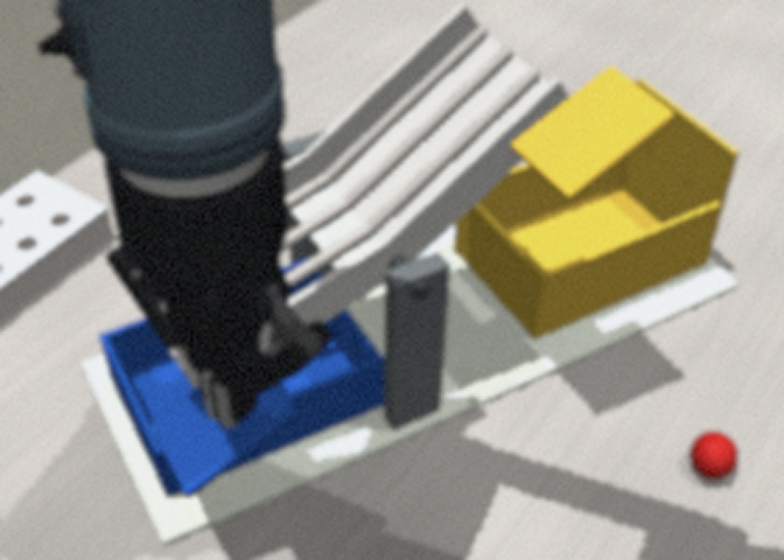

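The blue end is down and the dip is empty. I lift off and check the balls from above.

```bash
python3 -m handwheel '[[[-1,0,0,-5,0,0,0],[-1,0,0,-10,0,0,0],[-1,0,0,-15,0,0,0],[-1,0,-6,-18,0,0,0],[-1,0,-11,-18,0,0,0],[-1,0,-11,-18,0,0,0]]]'; python3 - <<'E'
from h import *
c=grab('scene'); f=c['frame']; cv2.imwrite('pics/b2.png',cv2.resize(f[140:340,170:370],(600,600),interpolation=cv2.INTER_CUBIC))
E
```

```text
time_s: 3.28
eef_pos: [0.4882, 0.2341, 0.2767]
eef_rot: [-0.001, 0.707, 0.708, -0.001]
wrist_force: [0.5, -0.3, -0.4]
opening: 0.001
grasp_force: 0.0
```

View pics/b2.png

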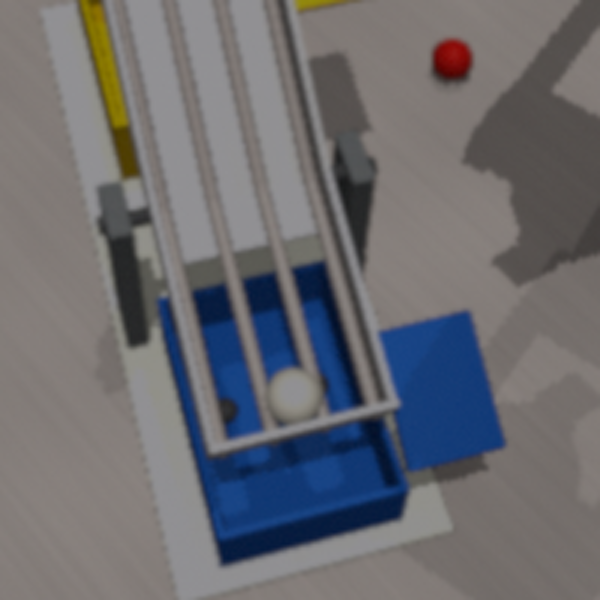

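The large ball rests on the rods at crop (294,394). The small balls show at (228,409) and (320,384), and I check their heights.

```bash
python3 - <<'E'
from h import *
c=load('scene'); y=np.array([.436,.9]); x=np.array([.9,-.436]); o=np.array([.626,.089])
for n,(u,v) in dict(big=(294,394),sa=(229,410),sb=(323,384),sb2=(321,382)).items():
    p=world(c,170+u/3,140+v/3); print(n,p.round(3),'station',((p[:2]-o)@x).round(3),((p[:2]-o)@y).round(3))
E
```

```text
big [0.678 0.196 0.113] station 0.001 0.119
sa [0.684 0.149 0.023] station 0.026 0.079
sb [0.63  0.172 0.021] station -0.032 0.076
sb2 [0.631 0.171 0.023] station -0.031 0.076
```

Both small balls are in the blue bin and the large ball is on the sieve at z 0.113. Next I move over the yellow plate, which now stands at z≈0.205.

```bash
python3 -m handwheel '[[[-1,-5.5,0.2,0,0,0,0],[-1,-11,0.5,0,0,0,0],[-1,-16.5,0.7,0,0,0,0],[-1,-21.6,0.9,0,0,0,0],[-1,-21.6,0.9,0,0,0,0],[-1,-21.6,0.9,3,0,0,0],[-1,-21.6,0.9,5.5,0,0,0],[-1,-21.6,0.9,5.5,0,0,0]]]'
```

```text
time_s: 4.32
eef_pos: [0.5, 0.0187, 0.22]
eef_rot: [-0.002, 0.707, 0.707, -0.001]
wrist_force: [0.3, -0.1, 0.1]
opening: 0.002
grasp_force: 0.0
```

```bash
python3 -m handwheel '[[[-1,0,-0.3,1.5,0,0,0],[-1,0,-0.3,2.5,0,0,0],[-1,0,-0.3,3.5,0,0,0],[-1,0,-0.3,4.5,0,0,0],[-1,0,-0.3,5.5,0,0,0],[-1,0,-0.3,6.3,0,0,0],[-1,0,-0.3,7,0,0,0],[-1,0,-0.3,7,0,0,0],[-1,0,-0.3,7,0,0,0],[-1,0,-0.3,7,0,0,0]]]'; python3 -m handwheel '[[[-1,0,0,0,0,0,0],[-1,0,0,0,0,0,0],[-1,0,0,0,0,0,0],[-1,0,0,0,0,0,0],[-1,0,0,0,0,0,0],[-1,0,0,0,0,0,0],[-1,0,0,0,0,0,0],[-1,0,0,0,0,0,0],[-1,0,0,0,0,0,0],[-1,0,0,0,0,0,0]]]'; python3 - <<'E'
from h import *
c=grab('scene'); f=c['frame']; cv2.imwrite('pics/b3.png',cv2.resize(f[90:330,150:390],(600,600),interpolation=cv2.INTER_CUBIC))
E
```

```text
time_s: 5.58
eef_pos: [0.498, 0.0182, 0.1523]
eef_rot: [-0.0, 0.707, 0.707, 0.0]
wrist_force: [0.6, -0.2, 0.2]
opening: 0.002
grasp_force: 0.0
time_s: 6.82
eef_pos: [0.498, 0.018, 0.1523]
eef_rot: [0.0, 0.707, 0.707, -0.0]
wrist_force: [0.9, 0.5, -0.2]
opening: -0.001
grasp_force: 0.0
```

View pics/b3.png

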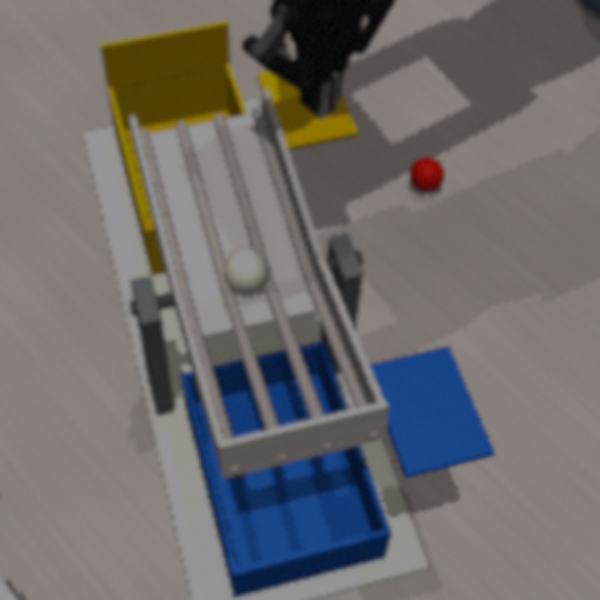

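The sieve is level, with the large ball back near the dip at crop (246,270). I press the yellow end down the rest of the way and hold.

```bash
python3 -m handwheel '[[[-1,0,0,0.7,0,0,0],[-1,0,0,1.4,0,0,0],[-1,0,0,2.1,0,0,0],[-1,0,0,2.8,0,0,0],[-1,0,0,3.5,0,0,0],[-1,0,0,4.2,0,0,0],[-1,0,0,4.9,0,0,0],[-1,0,0,5.4,0,0,0],[-1,0,0,5.4,0,0,0],[-1,0,0,5.4,0,0,0]]]'; python3 -m handwheel '[[[-1,0,0,0,0,0,0],[-1,0,0,0,0,0,0],[-1,0,0,0,0,0,0],[-1,0,0,0,0,0,0],[-1,0,0,-4,0,0,0],[-1,0,0,-9,0,0,0],[-1,0,-6,-14,0,0,0],[-1,0,-10,-16,0,0,0],[-1,0,-10,-16,0,0,0],[-1,0,-10,-16,0,0,0]]]'; python3 - <<'E'
from h import *
c=grab('scene'); f=c['frame']; cv2.imwrite('pics/b4.png',cv2.resize(f[90:330,150:390],(600,600),interpolation=cv2.INTER_CUBIC))
E
```

```text
time_s: 8.12
eef_pos: [0.4986, 0.0185, 0.1003]
eef_rot: [0.0, 0.707, 0.707, 0.001]
wrist_force: [-7.7, 2.6, 20.8]
opening: 0.0
grasp_force: 9.7
time_s: 9.38
eef_pos: [0.3982, 0.0181, 0.258]
eef_rot: [0.0, 0.707, 0.707, 0.0]
wrist_force: [0.2, 0.1, 0.4]
opening: -0.0
grasp_force: 0.0
```

View pics/b4.png

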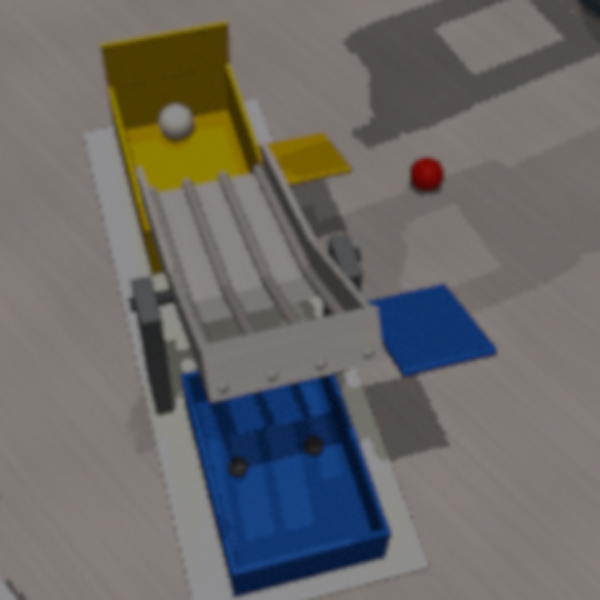

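The large ball is in the yellow bin at crop (177,121). Both small balls are in the blue bin at (237,467) and (313,446). I let it settle, check the heights and hand in.

```bash
python3 -m handwheel '[[[-1,0,0,0,0,0,0],[-1,0,0,0,0,0,0],[-1,0,0,0,0,0,0],[-1,0,0,0,0,0,0],[-1,0,0,0,0,0,0],[-1,0,0,0,0,0,0],[-1,0,0,0,0,0,0],[-1,0,0,0,0,0,0]]]' | head -1; python3 - <<'E'
from h import *
d=load('scene'); c=grab('scene')
y=np.array([.436,.9]); x=np.array([.9,-.436]); o=np.array([.626,.089])
print('change',np.abs(c['frame'][90:330,150:390].astype(int)-d['frame'][90:330,150:390]).max())
ok=[]
for u,v in [(177,121),(237,467),(313,446)]:
    p=world(c,150+u/2.5,90+v/2.5); print(p.round(3),((p[:2]-o)@x).round(3),((p[:2]-o)@y).round(3)); ok.append(p[2]<.045)
if all(ok): print(ctrl.hand_in())
E
```

```text
time_s: 10.42Traceback (most recent call last):
  File "<stdin>", line 4, in <module>
    return format.read_array(
           ~~~~~~~~~~~~~~~~~^
        bytes,
        ^^^^^^
    ...<2 lines>...
        max_header_size=self.max_header_size
        ^^^^^^^^^^^^^^^^^^^^^^^^^^^^^^^^^^^^
    )
    ^
    data = _read_bytes(fp, read_size, "array data")
    r = fp.read(size - len(data))
    data = self._read1(n)
    self._update_crc(data)
    ~~~~~~~~~~~~~~~~^^^^^^
    raise BadZipFile("Bad CRC-32 for file %r" % self.name)
zipfile.BadZipFile: Bad CRC-32 for file 'frame.npy'
```

```bash
python3 - <<'E'
from h import *
c=grab('scene'); old=cv2.imread('pics/b4.png'); new=cv2.resize(c['frame'][90:330,150:390],(600,600),interpolation=cv2.INTER_CUBIC)
y=np.array([.436,.9]); x=np.array([.9,-.436]); o=np.array([.626,.089])
for u,v in [(177,121),(237,467),(313,446)]:
    p=world(c,150+u/2.5,90+v/2.5); print(p.round(3),((p[:2]-o)@x).round(3),((p[:2]-o)@y).round(3))
cv2.imwrite('pics/b5.png',new)
E
```

```text
[ 0.522 -0.127  0.034] 0.001 -0.24
[0.686 0.147 0.023] 0.028 0.078
[0.634 0.17  0.022] -0.028 0.076
```

View pics/b5.png

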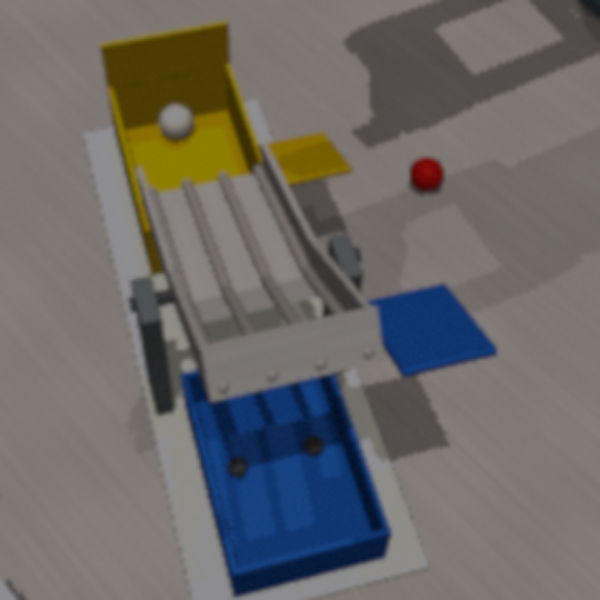

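Nothing has moved since the last picture. The large ball is at (177,121) and the small ones at (237,467) and (313,446), all resting on their bin floors.

```bash
python3 -c "
from bench import ctrl; print(ctrl.hand_in())"
```

```text
the job is handed in; nothing more can be done
None
```

The job is handed in at about 10.5 s: both small steel balls lie in the blue bin, the large white ball lies in the yellow bin, and the arm is clear of everything; no verdict was returned.

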